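Gauge the jig's sockets and set up level support posts

TASK

Set up the jig so that a flat part can rest level on it: every post in the rack must end up standing in a socket with its top 55 mm above the jig's top face, so each one belongs in the socket that is 55 mm less deep than the post is long. First take the depth rod off its peg and probe all four sockets one after the other from left to right, letting the tip rest on each socket's floor for a moment; then hang the rod back on the peg by its eye and stand the posts in their sockets, leaving sockets without a matching post empty. Do not disturb the tape rolls and the torch.

Things in the scene. Friction and masses are not known exactly. Their poses are not given: they have to be found in the camera images.
- jig: jig bolted to the bench: aluminium bar 78 x 280 mm, 76 mm high (334 mm long over its 14 mm high end feet), with four vertical blind sockets 70 mm apart along its y axis. Origin at the centre of its underside; z up, y to its left end seen from the robot. The sockets are 24, 38, 52 and 66 mm deep (flat floors), in an order that changes from start to start and does not show outside
- socket_1 (a point): centre of the mouth of the leftmost socket (seen from the robot), in the jig's top face, 76 mm above the bench; bore 37 mm in diameter with a small chamfer
- socket_2 (a point): centre of the mouth of the second from the left socket (seen from the robot), in the jig's top face, 76 mm above the bench; bore 37 mm in diameter with a small chamfer
- socket_3 (a point): centre of the mouth of the third from the left socket (seen from the robot), in the jig's top face, 76 mm above the bench; bore 37 mm in diameter with a small chamfer
- socket_4 (a point): centre of the mouth of the rightmost socket (seen from the robot), in the jig's top face, 76 mm above the bench; bore 37 mm in diameter with a small chamfer
- depth_rod: depth rod, 193 mm, 0.16 kg, hanging on the peg at the start, tip down; origin at its tip, z up the rod, x along the peg. From the tip: round shaft 12 mm thick to 102 mm; eye plate (40 mm wide in y, 10 mm thick in x) to 145 mm, its window 22 mm wide, from 112 to 135 mm, open along x; black handle 18 x 18 mm to 187 mm; 34 mm square cap above
- rod_eye (a point): centre of the window in the rod's eye plate, 123.5 mm from the tip
- rod_grip (a point): point on the rod's axis in the middle of its handle, 168 mm from the tip: the place to hold it
- peg_stand: peg stand bolted to the bench: 90 x 90 x 12 mm base, upright 36 x 14 mm, 171 mm high, and a level round peg 8 mm thick and 70 mm long, at a height of 165 mm, pointing along the stand's -x (towards the robot); its last 4 mm turn up by 4 mm. Origin at bench height under the foot of the peg, on the upright's front face; z up
- peg_mid (a point): point on the peg's axis, 36 mm out from the upright, 165 mm above the bench
- post_1: round steel support post, 34 mm in diameter, 79 mm long, 0.25 kg, with a chamfered foot, standing upright in one of the rack's wells (it may be absent). Origin at the centre of its foot, z up along the post. Two to four posts are present, of lengths 79, 93, 107 and 121 mm
- post_1_top (a point): centre of the top of the 79 mm post
- post_2: round steel support post, 34 mm in diameter, 93 mm long, 0.28 kg, with a chamfered foot, standing upright in one of the rack's wells (it may be absent). Origin at the centre of its foot, z up along the post. Two to four posts are present, of lengths 79, 93, 107 and 121 mm
- post_2_top (a point): centre of the top of the 93 mm post
- post_3: round steel support post, 34 mm in diameter, 107 mm long, 0.30 kg, with a chamfered foot, standing upright in one of the rack's wells (it may be absent). Origin at the centre of its foot, z up along the post. Two to four posts are present, of lengths 79, 93, 107 and 121 mm
- post_3_top (a point): centre of the top of the 107 mm post
- post_4: round steel support post, 34 mm in diameter, 121 mm long, 0.33 kg, with a chamfered foot, standing upright in one of the rack's wells (it may be absent). Origin at the centre of its foot, z up along the post. Two to four posts are present, of lengths 79, 93, 107 and 121 mm
- post_4_top (a point): centre of the top of the 121 mm post
- rack: loose black post rack, 150 x 150 mm, 36 mm high, 1.5 kg, on the bench to the robot's right: four wells 38 mm in diameter and 30 mm deep (floor 6 mm above the bench) in a square, 76 mm apart, in which the posts stand with a little play. Origin at the centre of its underside, z up, x and y along its sides
- torch: black pocket torch, 97 mm long, lying at the right; bystander
- tape_black: roll of black tape, 62 mm, lying behind the jig; bystander
- tape_red: roll of red tape, 52 mm, 15 mm high, lying in front of the jig; bystander

How it is judged:
On the way, in this order (a step that is already met when the one before it is completed fails the run):
1. the upright rod's tip rests on the floor of the leftmost socket (horizontal distance between depth_rod and socket_1 below 0.016 m and (z of depth_rod in the frame of jig between 0.049 and 0.055 m or z of depth_rod in the frame of jig between 0.035 and 0.041 m or z of depth_rod in the frame of jig between 0.021 and 0.027 m or z of depth_rod in the frame of jig between 0.007 and 0.013 m) and angle between depth_rod's own z axis and vertical below 0.3 rad and linear speed of depth_rod below 0.03 m/s), for 0.15 s.
2. the upright rod's tip rests on the floor of the second from the left socket (horizontal distance between depth_rod and socket_2 below 0.016 m and (z of depth_rod in the frame of jig between 0.049 and 0.055 m or z of depth_rod in the frame of jig between 0.035 and 0.041 m or z of depth_rod in the frame of jig between 0.021 and 0.027 m or z of depth_rod in the frame of jig between 0.007 and 0.013 m) and angle between depth_rod's own z axis and vertical below 0.3 rad and linear speed of depth_rod below 0.03 m/s), for 0.15 s.
3. the upright rod's tip rests on the floor of the third from the left socket (horizontal distance between depth_rod and socket_3 below 0.016 m and (z of depth_rod in the frame of jig between 0.049 and 0.055 m or z of depth_rod in the frame of jig between 0.035 and 0.041 m or z of depth_rod in the frame of jig between 0.021 and 0.027 m or z of depth_rod in the frame of jig between 0.007 and 0.013 m) and angle between depth_rod's own z axis and vertical below 0.3 rad and linear speed of depth_rod below 0.03 m/s), for 0.15 s.
4. the upright rod's tip rests on the floor of the rightmost socket (horizontal distance between depth_rod and socket_4 below 0.016 m and (z of depth_rod in the frame of jig between 0.049 and 0.055 m or z of depth_rod in the frame of jig between 0.035 and 0.041 m or z of depth_rod in the frame of jig between 0.021 and 0.027 m or z of depth_rod in the frame of jig between 0.007 and 0.013 m) and angle between depth_rod's own z axis and vertical below 0.3 rad and linear speed of depth_rod below 0.03 m/s), for 0.15 s.
At the end, for the whole second after the job is handed in: the depth rod hangs still and upright (within 0.25 rad) by its eye on the peg; every post present stands upright (within 0.1 rad) within 6 mm of a socket's centre, at rest, its top 51 to 59 mm above the jig's top face (x of rod_eye in the frame of peg_stand between -0.068 and -0.004 m and y of rod_eye in the frame of peg_stand between -0.01 and 0.01 m and z of rod_eye in the frame of peg_stand between 0.148 and 0.166 m and angle between depth_rod's own z axis and vertical below 0.25 rad and linear speed of depth_rod below 0.05 m/s and contact force between depth_rod and peg_stand above 0.5 N and (horizontal distance between post_1 and socket_1 below 0.006 m or horizontal distance between post_1 and socket_2 below 0.006 m or horizontal distance between post_1 and socket_3 below 0.006 m or horizontal distance between post_1 and socket_4 below 0.006 m) and z of post_1_top in the frame of jig between 0.127 and 0.135 m and angle between each of post_1, post_2, post_3, post_4's own z axis and vertical below 0.1 rad and linear speed of each of post_1, post_2, post_3, post_4 below 0.02 m/s and (horizontal distance between post_2 and socket_1 below 0.006 m or horizontal distance between post_2 and socket_2 below 0.006 m or horizontal distance between post_2 and socket_3 below 0.006 m or horizontal distance between post_2 and socket_4 below 0.006 m) and z of post_2_top in the frame of jig between 0.127 and 0.135 m and (horizontal distance between post_3 and socket_1 below 0.006 m or horizontal distance between post_3 and socket_2 below 0.006 m or horizontal distance between post_3 and socket_3 below 0.006 m or horizontal distance between post_3 and socket_4 below 0.006 m) and z of post_3_top in the frame of jig between 0.127 and 0.135 m and (horizontal distance between post_4 and socket_1 below 0.006 m or horizontal distance between post_4 and socket_2 below 0.006 m or horizontal distance between post_4 and socket_3 below 0.006 m or horizontal distance between post_4 and socket_4 below 0.006 m) and z of post_4_top in the frame of jig between 0.127 and 0.135 m); the robot touches nothing.
It fails at once if the torch is moved by more than 30 mm (distance of torch from where it was at the start of the episode above 0.03 m).
It fails at once if the black tape roll is moved by more than 30 mm (distance of tape_black from where it was at the start of the episode above 0.03 m).
It fails at once if the red tape roll is moved by more than 30 mm (distance of tape_red from where it was at the start of the episode above 0.03 m).
Of post_1, post_2, post_3, post_4 only 2 to 4 are there at a start; the rules pass over those that are not, and their reading is None.
At some moment in a run one of rack may be knocked a few centimetres aside while the robot is not near it.
It also fails if it takes over 210 s, if anything falls off the work surface, if the arm or the gripper's body presses on something with over 40 N, if the wrist force passes 120 N, or if a joint passes its speed limit or range.

ROBOT

A 7-joint arm with a two-finger parallel gripper is mounted at the origin on a cart in front of the work surface, level with it; the furniture and walls round the work are solid. World frame = base frame: x ahead of the robot, y to its left, z up, the work surface at z = 0. Lengths are in m, angles in rad, forces in N, time in s.
With the tool pointing down it reaches from about 0.425 to 1.025 m from the base axis. Payload 9.4 kg.
Tool frame: the origin (TCP) lies at the very end of the fingers, on their centre line; the grasp point (between the pads) lies bot.pinch_z behind it (bot.pinch_z is the distance from the TCP to the grasp point, in m); z points along the fingers, y is the line along which they close (so a half turn about z gives the same grasp; the last joint's range is limited). The gripper opens to 85 mm and grips with 20 to 120 N. Pads are 22 mm wide; open, the fingers measure 114 mm over their backs; the gripper's body (76 mm by 85 mm) begins 54 mm behind the grasp point. The pads swing forward as they close: fully open they stand 13 mm farther back than shut.
Start: joints at [1.129, 0.599, -0.003, 1.599, 0.002, 0.943, -0.08], TCP at [0.259, -0.677, 0.206] pointing down, gripper open.
Joint ranges: [-2.57, 2.57], [-0.35, 1.97], [-1.29, 1.29], [0.11, 2.56], [-1.05, 4.19], [0.11, 1.86], [-2.63, 2.63]. Speed limits (rad/s): [2.22, 2.22, 3.01, 3.01, 3.14, 3.14, 3.14].

INTERFACE

Orientations are given as a rotation vector (axis times angle).
In Python, from workcell import sensors, grab_frame, calibration, order, bot gives the robot as it stands.
- The arm moves only by the tool move_arm, never from a script. Its arguments are lists of equal length, an entry for each row: "delta_pos": the shift along the tool's x, y, z each as a share of 25 mm, from -1 to 1, a list of three; "roll": the turn about the tool's z as a share of 0.1 rad, from -1 to 1; "hand": the opening, from 0 (shut) to 1 (fully open). A call has 1 to 12 rows; each row shifts and turns the commanded pose from where the row before left it, along the tool's axes as they then stand; what a row does not reach is not made up. A row lasts 1/10 s, in which the tool goes at most 50 mm and 8.59 degrees, less where a joint would pass 70% of its speed; a pose out of reach is approached as far as the arm can. A call with a number of a shift or a turn outside -1 to 1 is refused whole. A call with a gripper value outside its range is refused whole. The fingers move at their own pace and stop on an object; "squeeze" is the grip in N (left out, the last holds). Time passes only in rows, so rows that do not move let the fingers close. It gives the time, the measured TCP pose, the force, the opening and the grip force at its end, in the units of the state.
- sensors.observe(): the state, without advancing time (a new reading comes with each control period).
- grab_frame(name): name is "side" or "top" or "wrist"; returns the picture (420x560x3 uint8, red, green, blue); there is no depth.
- calibration(name): a dict with "vfov" (degrees; the focal length in pixels is half the picture's height over the tangent of half this angle, whatever the lens; pixels are square), "cx", "cy" (the principal point, pixels), "k1" (the pictures are not rectified: a ray, as slopes to the right and down, at radius r is drawn at 1 + k1 r^2 times it, then the intrinsics apply), "position" and "attitude" of the camera in the world. Camera axes: x right, y up, looking along -z (the intrinsics and any distortion apply to the point x, -y, -z); pixel columns grow to the right and rows downward; lengths in m; the calibration is good to about 2 mm. A picture is of the moment at which its call begins: read the wrist's pose just before it. calibration takes no time and is no camera call; for the wrist camera it gives the pose at the moment of the call.
- order.job_done(): hands the job in; it is judged then, once.
The state is a dict: "clock": time; "joints": joint angles; "dq": joint speeds; "effort": joint torques, N m; "tcp_pos": TCP position; "tcp_rot": TCP orientation; "wrist_force": force on the tool from outside, world axes, zero at the start; "torque": the same for the moment, N m; "width": opening from 0.0 (shut) to 1.0 (fully open); "grasp_force": force on a finger pad.
Only numpy, scipy, OpenCV 4.12 (cv2) and the standard library are available. Lean on these libraries where they do the work, as an engineer would, in place of code of your own. Each camera call takes 0.05 s, during which the arm holds its last target. There are 200 camera calls.

## Working session

There is one attempt and no reset: what is moved stays moved. The work goes in short steps, Python scripts to look and compute and a tool call to move; the robot and the scene stay as the last step left them, time stands still between calls to the robot, and variables do not carry over. Pictures are saved under pics/ and viewed, at most 14 in all, crops included, and the job is handed in when it is done.

Besides the shell and the picture viewer there is one more tool, called after ">>>" as name(argument=value, ...) on one line, values as JSON. move_arm: Moves the arm, as the interface text tells. Shift numbers are shares of 25 mm and turn numbers shares of 0.1 rad, none past 1 either way. Its arguments: {"type":"object","properties":{"delta_pos":{"type":"array","items":{"type":"array","items":{"type":"number","minimum":-1,"maximum":1}}},"roll":{"type":"array","items":{"type":"number","minimum":-1,"maximum":1}},"hand":{"type":"array","items":{"type":"number"}},"squeeze":{"type":"number"}},"required":["delta_pos","roll","hand"]}

```bash
ls; mkdir -p pics; cat > h.py <<'E'
import numpy as np, cv2
from scipy.spatial.transform import Rotation as R
from workcell import sensors, grab_frame, calibration, order, bot
def K(c):
    f=210/np.tan(np.radians(c['vfov'])/2); return f
def att(c):
    a=np.array(c['attitude'],float)
    return a if a.shape==(3,3) else R.from_rotvec(a).as_matrix()
def proj(c,P):
    p=(np.atleast_2d(P)-np.array(c['position']))@att(c)
    s=np.c_[p[:,0]/-p[:,2],-p[:,1]/-p[:,2]]; r2=(s**2).sum(1,keepdims=True)
    return s*(1+c['k1']*r2)*K(c)+[c['cx'],c['cy']]
def ray(c,uv):
    d=(np.array(uv,float)-[c['cx'],c['cy']])/K(c); s=d.copy()
    for _ in range(30): s=d/(1+c['k1']*(s@s))
    return att(c)@np.array([s[0],-s[1],-1])
def onz(c,uv,z):
    d=ray(c,uv); p=np.array(c['position']); return p+d*(z-p[2])/d[2]
def save(name,fn):
    im=grab_frame(name); cv2.imwrite('pics/'+fn,im[:,:,::-1]); np.save('pics/'+fn+'.npy',im); return im
E
python3 - <<'E'
from h import *
print(sensors.observe(),bot.pinch_z)
for n in ('side','top','wrist'):
    print(n,calibration(n)); save(n,n+'0.png')
a=cv2.imread('pics/side0.png');b=cv2.imread('pics/top0.png')
E
```

```text
pics
{'clock': 0.0, 'joints': array([ 1.12930113,  0.60012662, -0.00253217,  1.60013124,  0.00177761,
        0.94289774, -0.07978026]), 'dq': array([-3.81575431e-04, -4.49527132e-04,  1.01968268e-04,  8.52073730e-04,
        9.58458619e-05, -4.15666102e-04,  1.10852601e-03]), 'effort': array([-5.79755615e-04, -7.76451731e+01,  1.56471457e+00, -2.58007550e+01,
        1.23515481e-02,  8.96000653e-03,  1.13193201e-07]), 'tcp_pos': array([ 0.25844713, -0.67682184,  0.20491558]), 'tcp_rot': array([-3.08798213e+00, -5.69660225e-01,  6.45611966e-04]), 'wrist_force': array([0.38039721, 0.1376865 , 0.1366444 ]), 'torque': array([-0.0471744 ,  0.04040145, -0.00659214]), 'grasp_force': 0.0, 'width': 0.9981080257100078} 0.0187
side {'vfov': 48.07372361570997, 'cx': 286.7072039065636, 'cy': 205.0395129009985, 'k1': 0.02354013653606871, 'position': array([-0.16732108,  1.03738091,  0.63766654]), 'attitude': array([ 0.40569779, -1.52856259, -2.16084016])}
top {'vfov': 47.901991361933646, 'cx': 280.4040133651449, 'cy': 205.11329968012745, 'k1': -0.08576164118875397, 'position': array([ 0.33605313, -0.09547468,  1.4546454 ]), 'attitude': array([ 0.11711612, -0.09843196, -1.57858678])}
wrist {'vfov': 64.56535900395023, 'cx': 275.95319321268624, 'cy': 210.56764972305584, 'k1': -0.08064348130011761, 'position': array([ 0.33021486, -0.64939269,  0.37329886]), 'attitude': array([-0.26533845,  0.18460061, -1.19588955])}
```

View pics/top0.png

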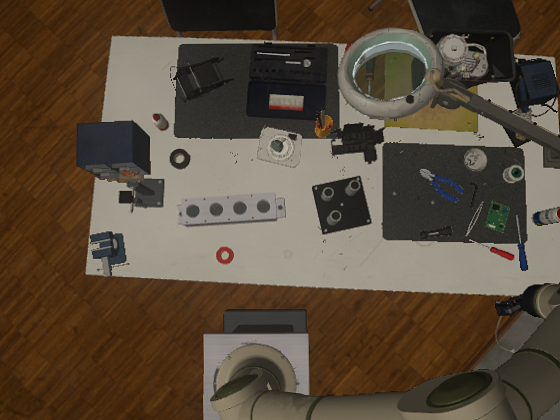

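View pics/side0.png

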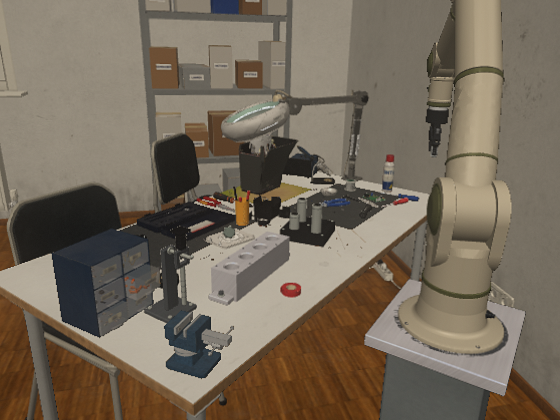

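```bash
python3 - <<'E'
from h import *
t=cv2.imread('pics/top0.png'); s=cv2.imread('pics/side0.png')
f=lambda im,x,y,w,h,k:cv2.resize(im[y:y+h,x:x+w],None,fx=k,fy=k,interpolation=cv2.INTER_CUBIC)
a=f(t,80,160,200,75,4); b=f(t,270,160,120,75,4)
c=f(s,140,190,200,150,4)
cv2.imwrite('pics/c1.png',np.vstack([a,np.hstack([b,np.zeros((300,320,3),np.uint8)])])); cv2.imwrite('pics/c2.png',c)
E
```

```text
(no output)
```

View pics/c1.png

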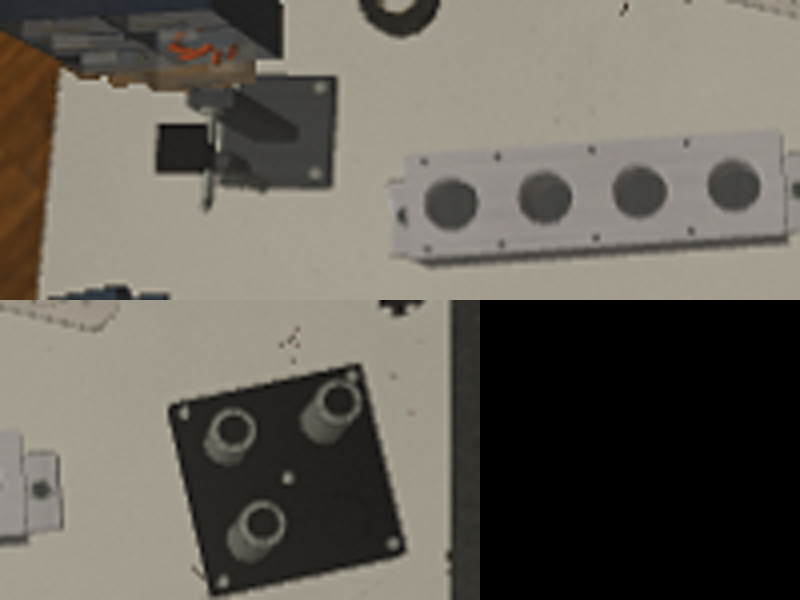

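View pics/c2.png

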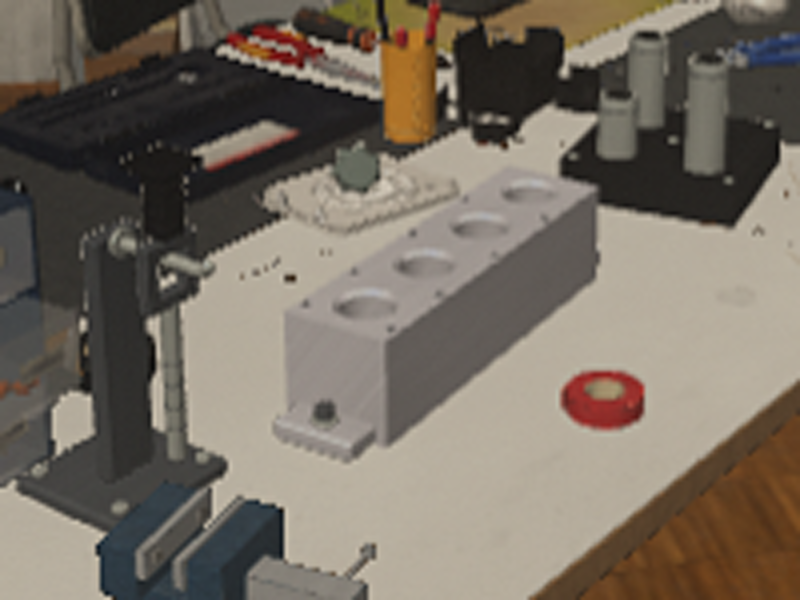

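```bash
cat > m.py <<'E'
from h import *
t=calibration('top'); s=calibration('side')
A=lambda x,y:(80+x/4,160+y/4); B=lambda x,y:(270+x/4,160+(y-300)/4); C=lambda x,y:(140+x/4,190+y/4)
S=np.array([onz(t,A(*p),.076) for p in [(451,204),(545,197),(639,191),(734,185)]])
print('sock',S.round(4)); print(np.linalg.norm(np.diff(S,axis=0),axis=1), np.degrees(np.arctan2(*(S[0]-S[3])[:2]*[-1,1])))
S2=np.array([onz(s,C(*p),.076) for p in [(367,305),(427,264),(480,226),(530,190)]]);print('side',S2.round(4))
print('cap',onz(t,A(182,149),.227),onz(s,C(165,155),.227))
print('pegtop', onz(t,A(213,110),.165),onz(t,A(207,207),.167)); print('pegside',onz(s,C(205,268),.167),onz(s,C(120,240),.165))
print('base',[onz(t,A(*p),.012).round(4) for p in [(337,76),(333,187)]])
rk=np.array([onz(t,B(*p),.036) for p in [(170,405),(360,365),(405,550),(213,595)]]);print('rack',rk.round(4),rk.mean(0))
for a,b in [((237,430),(618,97)),((340,402),(648,40)),((264,523),(706,62))]:
    d1=ray(t,B(*a));d2=ray(s,C(*b));M=np.c_[d1,-d2]
    q=np.linalg.lstsq(M,s['position']-t['position'],rcond=None)[0]
    p1=t['position']+d1*q[0];p2=s['position']+d2*q[1];print('post',p1.round(4),p2.round(4))
E
python3 m.py
```

```text
sock [[ 0.5117  0.1792  0.076 ]
 [ 0.5161  0.1094  0.076 ]
 [ 0.5198  0.0399  0.076 ]
 [ 0.5235 -0.0302  0.076 ]]
[0.06991449 0.06960948 0.07016346] 3.225146098692196
side [[ 0.511   0.1811  0.076 ]
 [ 0.5146  0.1114  0.076 ]
 [ 0.5197  0.0415  0.076 ]
 [ 0.5252 -0.0309  0.076 ]]
cap [0.53127919 0.33074478 0.227     ] [0.53213268 0.33154679 0.227     ]
pegtop [0.56853204 0.33107182 0.165     ] [0.49980099 0.33234153 0.167     ]
pegside [0.50292814 0.33507951 0.167     ] [0.57058779 0.33229991 0.165     ]
base [array([0.6218, 0.2837, 0.012 ]), array([0.5341, 0.2846, 0.012 ])]
rack [[ 0.5887 -0.1778  0.036 ]
 [ 0.6181 -0.3237  0.036 ]
 [ 0.4757 -0.3531  0.036 ]
 [ 0.4435 -0.2074  0.036 ]] [ 0.53149383 -0.26552289  0.036     ]
post [ 0.5615 -0.2242  0.0803] [ 0.5642 -0.2229  0.0806]
post [ 0.5769 -0.2969  0.1066] [ 0.5787 -0.296   0.1068]
post [ 0.4876 -0.2378  0.1226] [ 0.4909 -0.2362  0.1228]
```

>>> move_arm(delta_pos=[[0,0,-0.7],[0,0,-0.7],[0,0,-0.7],[0,0,-0.7],[0.68,-1,0],[0.68,-1,0],[0.68,-1,0],[0.68,-1,0],[0.68,-1,0],[0.68,-1,0],[0.68,-1,0],[0.68,-1,0]], roll=[0.912,0.912,0.912,0.912,0,0,0,0,0,0,0,0], hand=[1,1,1,1,1,1,1,1,1,1,1,1])

```text
clock: 1.35
tcp_pos: [0.3951, -0.4761, 0.2756]
tcp_rot: [-3.141, -0.0, 0.001]
wrist_force: [0.0, -0.2, -0.6]
width: 0.996
grasp_force: 0.0
```

>>> move_arm(delta_pos=[[0.68,-1,0],[0.68,-1,0],[0.68,-1,0],[0.68,-1,0],[0.68,-1,0],[0.68,-1,0],[0.68,-1,0],[0.68,-1,0],[0,-1,0],[0,-1,0],[0,-1,0],[0,-1,0]], roll=[0,0,0,0,0,0,0,0,0,0,0,0], hand=[1,1,1,1,1,1,1,1,1,1,1,1])

```text
clock: 2.55
tcp_pos: [0.5304, -0.1762, 0.2756]
tcp_rot: [-3.142, -0.0, 0.001]
wrist_force: [-0.1, 0.8, -0.0]
width: 0.999
grasp_force: 0.0
```

>>> move_arm(delta_pos=[[0,-1,0],[0,-1,0],[0,-1,0],[0,-1,0],[0,-1,0],[0,-1,0],[0,-1,0],[0,-1,0],[0,0,0],[0,0,0]], roll=[0,0,0,0,0,0,0,0,0,0], hand=[1,1,1,1,1,1,1,1,1,1])

```text
clock: 3.55
tcp_pos: [0.5305, 0.0229, 0.2756]
tcp_rot: [3.141, 0.002, -0.001]
wrist_force: [-0.4, -0.5, -0.8]
width: 1.002
grasp_force: 0.0
```

```bash
python3 - <<'E'
from h import *
o=sensors.observe();print(o['tcp_pos'],o['tcp_rot'],o['joints'])
c=calibration('wrist');np.save('pics/w1c.npy',c,allow_pickle=True);print(c['position'],c['attitude'])
im=save('wrist','w1.png')
print(proj(c,[[.5117,.1792,.076],[.5161,.1094,.076],[.5198,.0399,.076],[.531,.331,.227]]))
E
```

```text
[0.53047993 0.02292267 0.27561906] [ 3.14135481e+00  1.89537283e-03 -5.78707755e-04] [-0.09724267  0.28808387 -0.06829984  1.95618548  0.02500839  0.89851292
 -1.74791008]
[0.6072259  0.0233808  0.44390095] [-0.23899519  0.23884367 -1.5562568 ]
[[ 141.30531281  193.85028998]
 [ 200.63204169  190.03944994]
 [ 261.33631686  186.86756107]
 [-104.87056712  219.61065103]]
```

View pics/w1.png

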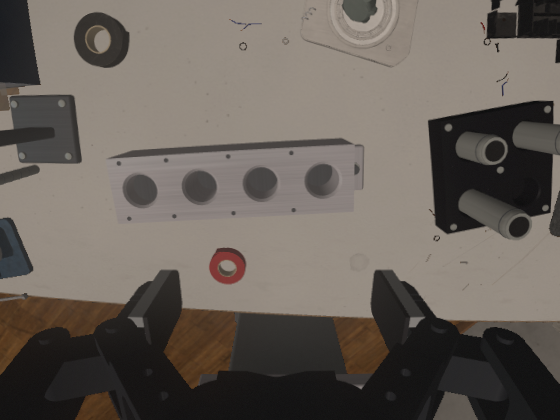

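>>> move_arm(delta_pos=[[0,-1,0],[0,-1,0],[0,-1,0],[0,-1,0],[0,-1,0],[0,-1,0],[0,-1,0],[0,-1,0],[0,-1,0],[0,0,0],[0,0,0]], roll=[0,0,0,0,0,0,0,0,0,0,0], hand=[1,1,1,1,1,1,1,1,1,1,1])

```text
clock: 4.7
tcp_pos: [0.5309, 0.2467, 0.2754]
tcp_rot: [3.141, -0.001, -0.001]
wrist_force: [-0.0, -0.8, 0.2]
width: 1.004
grasp_force: 0.0
```

```bash
python3 - <<'E'
from h import *
c=np.load('pics/w1c.npy',allow_pickle=True).item()
print(np.array([onz(c,p,.076) for p in [(140,190),(200,187),(261,184),(322,181)]]).round(4))
o=sensors.observe();print(o['tcp_pos'],o['tcp_rot'])
c=calibration('wrist');np.save('pics/w2c.npy',c,allow_pickle=True)
im=save('wrist','w2.png')
print(proj(c,[[.5117,.1792,.076],[.5161,.1094,.076],[.531,.331,.227],[.531,.331,.165],[.495,.331,.167],[.57,.331,.165],[.531,.331,.034]]))
E
```

```text
[[ 0.5163  0.1802  0.076 ]
 [ 0.5197  0.1099  0.076 ]
 [ 0.5231  0.0402  0.076 ]
 [ 0.5267 -0.0288  0.076 ]]
[0.53089582 0.24674329 0.27543879] [ 3.14079082e+00 -8.78371462e-04 -6.32550989e-04]
[[335.17836556 194.20127148]
 [395.54919711 190.5948027 ]
 [155.84665451 222.31335296]
 [180.02407369 198.70552891]
 [182.91111491 237.79967105]
 [176.24293544 154.05680453]
 [208.7790453  170.86514895]]
```

View pics/w2.png

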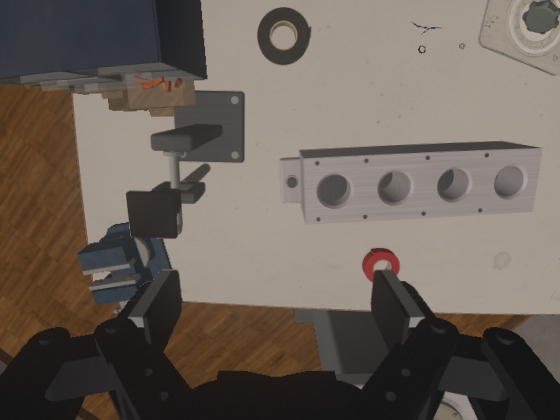

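```bash
python3 - <<'E'
from h import *
c=np.load('pics/w2c.npy',allow_pickle=True).item()
T=np.array([.5309,.2467,.2754])
for sx in(.011,-.011):
  for sy in (.0425,.057): print(sx,sy,proj(c,[T+[sx,sy,.013],T+[sx,-sy,.013]]).round(1).tolist())
print(onz(c,(155,214),.227), [onz(c,p,.227).round(4) for p in [(131,192),(182,190),(178,238),(128,236)]])
im=cv2.imread('pics/w2.png')
f=lambda im,x,y,w,h,k:cv2.resize(im[y:y+h,x:x+w],None,fx=k,fy=k,interpolation=cv2.INTER_CUBIC)
t=save('top','t2.png')[:,:,::-1]
print('tcp top', proj(calibration('top'),[T+[sx,sy,.013] for sx in (-.011,.011) for sy in (-.0425,.0425)]))
cv2.imwrite('pics/c3.png',np.vstack([np.hstack([f(im,120,180,100,75,4),f(im,120,240,100,75,4)]),np.hstack([f(im,350,240,100,75,4),f(t,80,160,100,75,4)])]))
E
```

```text
0.011 0.0425 [[193.1, 242.4], [360.4, 242.3]]
0.011 0.057 [[165.0, 242.3], [388.4, 242.2]]
-0.011 0.0425 [[196.5, 280.8], [357.0, 280.7]]
-0.011 0.057 [[169.5, 280.6], [384.0, 280.4]]
[0.53710811 0.33091995 0.227     ] [array([0.5529, 0.346 , 0.227 ]), array([0.5541, 0.3105, 0.227 ]), array([0.5193, 0.3164, 0.227 ]), array([0.5206, 0.3525, 0.227 ])]
tcp top [[166.45224828 197.37043268]
 [133.30365565 197.78236616]
 [166.66396787 188.75328158]
 [133.59890969 189.20030484]]
```

View pics/c3.png

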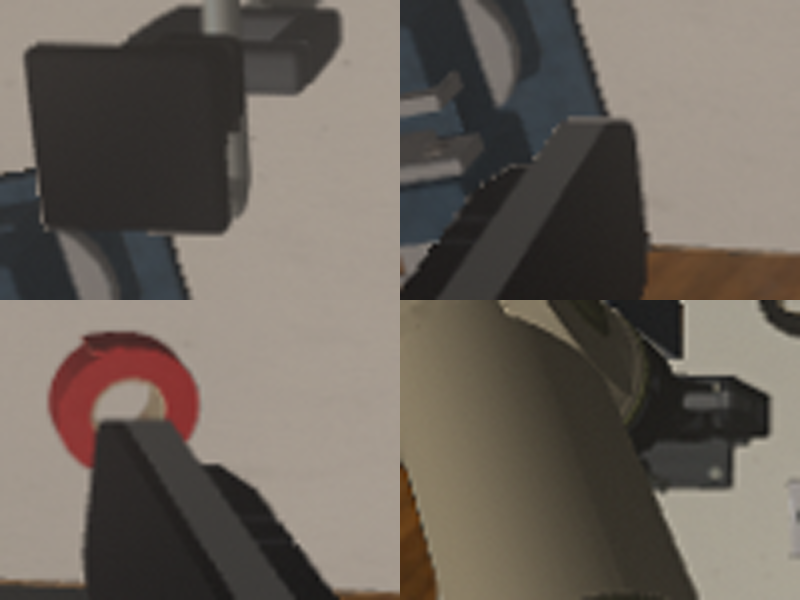

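>>> move_arm(delta_pos=[[0.03,-0.843,0],[0.03,-0.843,0],[0.03,-0.843,0],[0.03,-0.843,0],[0,0,0],[0,0,0.92],[0,0,0.92],[0,0,0.92],[0,0,0.92],[0,0,0],[0,0,0]], roll=[0,0,0,0,0,0,0,0,0,0,0], hand=[1,1,1,1,1,1,1,1,1,1,1], squeeze=40)

```text
clock: 5.9
tcp_pos: [0.5338, 0.3318, 0.1839]
tcp_rot: [3.141, -0.0, -0.001]
wrist_force: [0.5, -0.6, 0.5]
width: 0.999
grasp_force: 0.0
```

>>> move_arm(delta_pos=[[0,0,0],[0,0,0],[0,0,0],[0,0,0],[0,0,0],[0,0,0],[0,0,0],[0,0,0]], roll=[0,0,0,0,0,0,0,0], hand=[0,0,0,0,0,0,0,0], squeeze=40)

```text
clock: 6.7
tcp_pos: [0.534, 0.3325, 0.1846]
tcp_rot: [-3.141, -0.0, -0.002]
wrist_force: [-0.8, 0.9, 5.9]
width: 0.385
grasp_force: 39.6
```

```bash
python3 - <<'E'
from h import *
o=sensors.observe();print(o['tcp_pos'],o['tcp_rot'],o['width'],o['wrist_force'])
c=calibration('wrist')
im=save('wrist','w3.png'); s=save('side','s3.png')
f=lambda im,x,y,w,h,k:cv2.resize(im[y:y+h,x:x+w],None,fx=k,fy=k,interpolation=cv2.INTER_CUBIC)
cv2.imwrite('pics/c4.png',np.hstack([f(im,180,130,190,180,2),f(s,130,170,95,150,2.4)[:360]])[:,:,::-1])
E
```

```text
[0.53401468 0.33253511 0.18458679] [-3.14051534e+00 -1.61662093e-04 -1.78321494e-03] 0.38496084265212843 [-0.84777059  0.88415905  5.94184596]
```

View pics/c4.png

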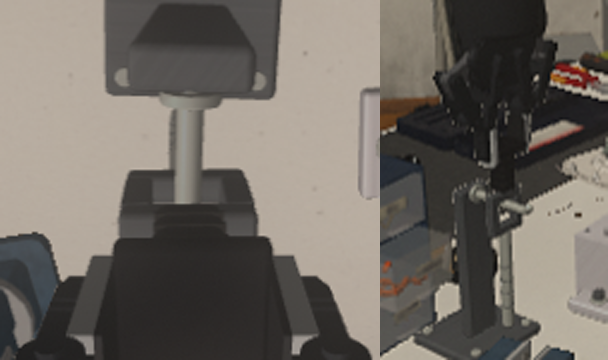

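```bash
python3 - <<'E'
from h import *
s=np.load('pics/s3.png.npy')[:,:,::-1].copy(); c=calibration('side'); T=np.array([.534,.3325,.1846])
s=np.clip(s.astype(float)*1.8+20,0,255).astype(np.uint8)
x,y=150,170;w,h=70,90
b=cv2.resize(s[y:y+h,x:x+w],None,fx=6.5,fy=6.5,interpolation=cv2.INTER_CUBIC)
for z,col in [(.034,(0,0,255)),(.179,(0,0,255)),(.221,(0,255,0)),(.227,(0,255,0)),(.1846,(255,0,0)),(.2033,(255,0,0))]:
    p=proj(c,[[.534,.3325,z]])[0]; q=((p-[x,y])*6.5).astype(int); print(z,p,q); cv2.circle(b,tuple(int(v) for v in q),3,col,-1)
cv2.imwrite('pics/c5.png',b)
E
```

```text
0.034 [184.54328163 304.23202194] [224 872]
0.179 [181.43224089 248.33567867] [204 509]
0.221 [180.46356491 231.18777021] [198 397]
0.227 [180.32249859 228.70043179] [197 381]
0.1846 [181.30494949 246.07551102] [203 494]
0.2033 [180.8757603  238.47010002] [200 445]
```

View pics/c5.png

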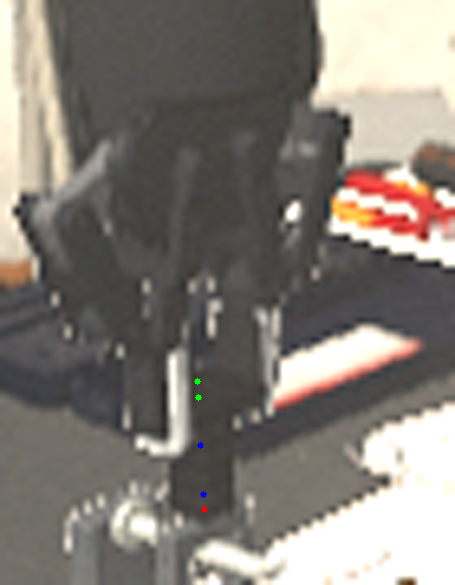

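>>> move_arm(delta_pos=[[0,0,0],[0,0,0],[0,0,0],[0,0,0.22],[0,0,0.22],[0,0,0]], roll=[0,0,0,0,0,0], hand=[0.7,0.7,0.7,0.7,0.7,0.7])

```text
clock: 7.4
tcp_pos: [0.5331, 0.3316, 0.1715]
tcp_rot: [3.14, 0.0, -0.002]
wrist_force: [-0.2, -0.7, 0.2]
width: 0.7
grasp_force: 0.0
```

>>> move_arm(delta_pos=[[0,0,0],[0,0,0],[0,0,0],[0,0,0],[0,0,0],[0,0,0],[0,0,0],[0,0,0]], roll=[0,0,0,0,0,0,0,0], hand=[0,0,0,0,0,0,0,0], squeeze=40)

```text
clock: 8.2
tcp_pos: [0.5337, 0.3322, 0.1729]
tcp_rot: [-3.141, -0.0, -0.0]
wrist_force: [-0.6, 0.7, 0.9]
width: 0.39
grasp_force: 39.8
```

```bash
python3 - <<'E'
from h import *
s=save('side','s4.png')[:,:,::-1].astype(float)
s=np.clip(s*2+25,0,255).astype(np.uint8)
x,y=150,190;w,h=70,70
b=cv2.resize(s[y:y+h,x:x+w],None,fx=7,fy=7,interpolation=cv2.INTER_CUBIC)
cv2.imwrite('pics/c6.png',b)
E
```

```text
(no output)
```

View pics/c6.png

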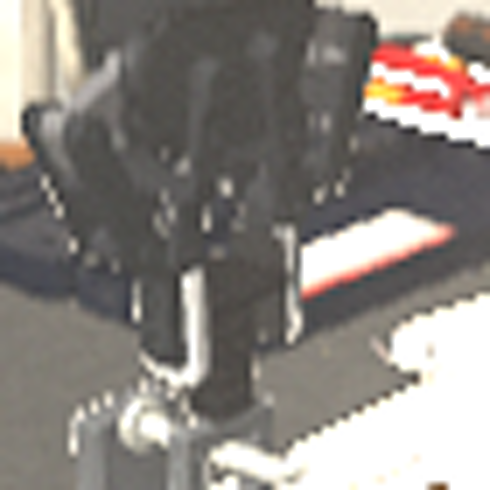

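>>> move_arm(delta_pos=[[0,0,0],[0,0,0],[0,0,0],[0,0,-0.23],[0,0,-0.23],[0,0,0],[0,0,0],[0,0,0],[0,0,0],[0,0,0],[0,0,0],[0,0,0]], roll=[0,0,0,0,0,0,0,0,0,0,0,0], hand=[0.7,0.7,0.7,0.7,0.7,0,0,0,0,0,0,0], squeeze=60)

```text
clock: 9.45
tcp_pos: [0.534, 0.3324, 0.1849]
tcp_rot: [-3.141, -0.0, -0.001]
wrist_force: [-0.5, 0.0, 6.4]
width: 0.38
grasp_force: 58.9
```

>>> move_arm(delta_pos=[[0,0,-0.15],[0,0,-0.15],[0,0,0],[-0.6,0,0],[-0.6,0,0],[-0.6,0,0],[-0.6,0,0],[0,0,0],[0,0,0]], roll=[0,0,0,0,0,0,0,0,0], hand=[0,0,0,0,0,0,0,0,0])

```text
clock: 10.35
tcp_pos: [0.4734, 0.3323, 0.1921]
tcp_rot: [-3.141, -0.001, -0.001]
wrist_force: [0.4, -0.5, -1.2]
width: 0.376
grasp_force: 59.7
```

```bash
python3 - <<'E'
from h import *
o=sensors.observe();print(o['tcp_pos'],o['tcp_rot'],o['width'],o['wrist_force'],o['torque'])
im=save('wrist','w5.png'); s=save('side','s5.png')
f=lambda im,x,y,w,h,k:cv2.resize(im[y:y+h,x:x+w],None,fx=k,fy=k,interpolation=cv2.INTER_CUBIC)
cv2.imwrite('pics/c7.png',np.hstack([f(im,150,60,240,280,1.5),np.clip(f(s,130,170,120,140,3).astype(float)*1.5+10,0,255).astype(np.uint8)])[:,:,::-1])
E
```

```text
[0.47340065 0.33225937 0.19210697] [-3.14130175e+00 -1.35735693e-03 -1.00598236e-03] 0.3757780015425596 [ 0.35535294 -0.4915611  -1.16727686] [-0.01983351 -0.1077893  -0.02802467]
```

View pics/c7.png

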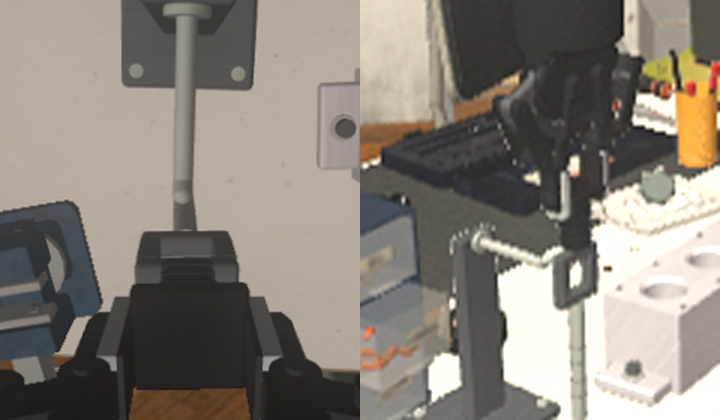

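>>> move_arm(delta_pos=[[0,0,-0.84],[0,0,-0.84],[0,0,-0.84],[0.226,0.87,0],[0.226,0.87,0],[0.226,0.87,0],[0.226,0.87,0],[0.226,0.87,0],[0.226,0.87,0],[0.226,0.87,0],[0,0,0],[0,0,0]], roll=[0,0,0,0,0,0,0,0,0,0,0,0], hand=[0,0,0,0,0,0,0,0,0,0,0,0])

```text
clock: 11.65
tcp_pos: [0.5138, 0.1793, 0.2548]
tcp_rot: [-3.141, 0.003, -0.0]
wrist_force: [-0.1, 0.7, -2.4]
width: 0.375
grasp_force: 60.1
```

>>> move_arm(delta_pos=[[0,0,0.73],[0,0,0.73],[0,0,0.12],[0,0,0.12],[0,0,0.12],[0,0,0.12],[0,0,0.12],[0,0,0.12],[0,0,0],[0,0,0],[0,0,0]], roll=[0,0,0,0,0,0,0,0,0,0,0], hand=[0,0,0,0,0,0,0,0,0,0,0])

```text
clock: 12.75
tcp_pos: [0.5152, 0.1804, 0.2027]
tcp_rot: [-3.14, 0.001, -0.008]
wrist_force: [-0.1, -1.1, 16.1]
width: 0.379
grasp_force: 62.0
```

```bash
python3 - <<'E'
from h import *
o=sensors.observe();print(o['tcp_pos'],o['width'],o['wrist_force'])
im=save('wrist','w6.png'); s=save('side','s6.png')
f=lambda im,x,y,w,h,k:cv2.resize(im[y:y+h,x:x+w],None,fx=k,fy=k,interpolation=cv2.INTER_CUBIC)
cv2.imwrite('pics/c8.png',np.hstack([f(im,200,90,200,200,2),f(s,160,160,120,120,3.3333)])[:,:,::-1])
E
```

```text
[0.51522568 0.18038276 0.20265192] 0.379331609517576 [-0.06003898 -1.13230888 16.09373029]
```

View pics/c8.png

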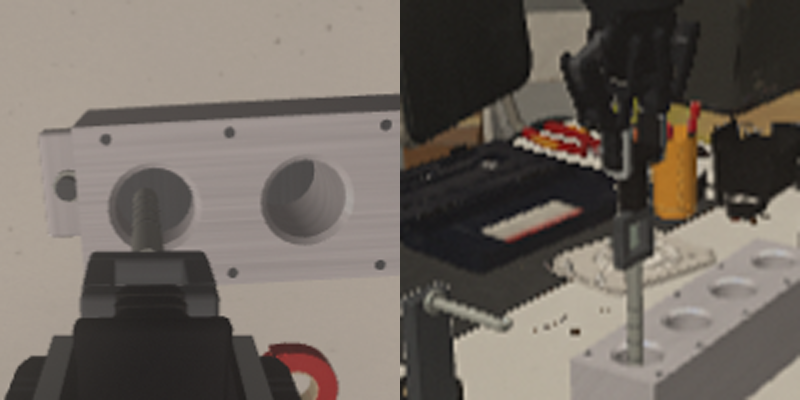

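>>> move_arm(delta_pos=[[0,0,-0.7],[0,0,-0.7],[0,0,-0.7],[0.053,0.933,0],[0.053,0.933,0],[0.053,0.933,0],[0,0,0],[0,0,0]], roll=[0,0,0,0,0,0,0,0], hand=[0,0,0,0,0,0,0,0])

```text
clock: 13.65
tcp_pos: [0.5173, 0.1096, 0.2529]
tcp_rot: [-3.141, 0.002, -0.001]
wrist_force: [0.0, 0.4, -2.3]
width: 0.377
grasp_force: 60.4
```

>>> move_arm(delta_pos=[[0,0,0.9],[0,0,0.9],[0,0,0.12],[0,0,0.12],[0,0,0.12],[0,0,0.12],[0,0,0.12],[0,0,0.12],[0,0,0.13],[0,0,0],[0,0,0],[0,0,0]], roll=[0,0,0,0,0,0,0,0,0,0,0,0], hand=[0,0,0,0,0,0,0,0,0,0,0,0])

```text
clock: 14.85
tcp_pos: [0.5172, 0.1098, 0.1866]
tcp_rot: [-3.142, 0.0, -0.0]
wrist_force: [0.6, -0.2, -2.6]
width: 0.379
grasp_force: 60.4
```

>>> move_arm(delta_pos=[[0,0,0.11],[0,0,0.11],[0,0,0.11],[0,0,0.11],[0,0,0.12],[0,0,0],[0,0,0],[0,0,0]], roll=[0,0,0,0,0,0,0,0], hand=[0,0,0,0,0,0,0,0])

```text
clock: 15.65
tcp_pos: [0.5172, 0.1098, 0.1726]
tcp_rot: [-3.142, -0.0, -0.0]
wrist_force: [-1.2, -0.1, -2.1]
width: 0.375
grasp_force: 60.4
```

>>> move_arm(delta_pos=[[0,0,0.11],[0,0,0.11],[0,0,0.11],[0,0,0.11],[0,0,0.12],[0,0,0],[0,0,0],[0,0,0]], roll=[0,0,0,0,0,0,0,0], hand=[0,0,0,0,0,0,0,0])

```text
clock: 16.45
tcp_pos: [0.5194, 0.1102, 0.1606]
tcp_rot: [-3.14, 0.001, -0.008]
wrist_force: [-1.0, -0.7, 18.9]
width: 0.376
grasp_force: 62.5
```

>>> move_arm(delta_pos=[[0,0,-0.944],[0,0,-0.944],[0,0,-0.944],[0,0,-0.944],[0.053,0.933,0],[0.053,0.933,0],[0.053,0.933,0],[0,0,0],[0,0,0]], roll=[0,0,0,0,0,0,0,0,0], hand=[0,0,0,0,0,0,0,0,0])

```text
clock: 17.35
tcp_pos: [0.5211, 0.0396, 0.2527]
tcp_rot: [-3.141, 0.002, 0.0]
wrist_force: [0.2, 0.8, -2.1]
width: 0.38
grasp_force: 60.6
```

>>> move_arm(delta_pos=[[0,0,0.9],[0,0,0.9],[0,0,0.12],[0,0,0.12],[0,0,0.12],[0,0,0.12],[0,0,0.12],[0,0,0.12],[0,0,0.13],[0,0,0],[0,0,0],[0,0,0]], roll=[0,0,0,0,0,0,0,0,0,0,0,0], hand=[0,0,0,0,0,0,0,0,0,0,0,0])

```text
clock: 18.55
tcp_pos: [0.5232, 0.04, 0.1887]
tcp_rot: [-3.141, 0.0, -0.007]
wrist_force: [-0.9, -0.0, 16.7]
width: 0.38
grasp_force: 62.4
```

>>> move_arm(delta_pos=[[0,0,-0.888],[0,0,-0.888],[0,0,-0.888],[0.053,0.933,0],[0.053,0.933,0],[0.053,0.933,0],[0,0,0],[0,0,0]], roll=[0,0,0,0,0,0,0,0], hand=[0,0,0,0,0,0,0,0])

```text
clock: 19.35
tcp_pos: [0.525, -0.0304, 0.2532]
tcp_rot: [-3.141, 0.002, 0.0]
wrist_force: [0.2, 0.7, -1.4]
width: 0.377
grasp_force: 60.6
```

>>> move_arm(delta_pos=[[0,0,0.9],[0,0,0.9],[0,0,0.9],[0,0,0.11],[0,0,0.11],[0,0,0.11],[0,0,0.11],[0,0,0.09],[0,0,0],[0,0,0],[0,0,0],[0,0,0]], roll=[0,0,0,0,0,0,0,0,0,0,0,0], hand=[0,0,0,0,0,0,0,0,0,0,0,0])

```text
clock: 20.55
tcp_pos: [0.5272, -0.0301, 0.1748]
tcp_rot: [-3.141, 0.0, -0.008]
wrist_force: [-1.3, 1.1, 14.1]
width: 0.38
grasp_force: 62.1
```

>>> move_arm(delta_pos=[[0,0,-0.84],[0,0,-0.84],[0,0,-0.84],[0,0,-0.84],[-0.206,-0.967,0],[-0.206,-0.967,0],[-0.206,-0.967,0],[-0.206,-0.967,0],[-0.206,-0.967,0],[-0.206,-0.967,0],[-0.206,-0.967,0],[-0.206,-0.967,0]], roll=[0,0,0,0,0,0,0,0,0,0,0,0], hand=[0,0,0,0,0,0,0,0,0,0,0,0])

```text
clock: 21.75
tcp_pos: [0.4837, 0.1642, 0.2571]
tcp_rot: [-3.141, 0.0, -0.001]
wrist_force: [1.0, -0.7, -2.2]
width: 0.378
grasp_force: 60.6
```

>>> move_arm(delta_pos=[[-0.206,-0.967,0],[-0.206,-0.967,0],[0,-0.967,0],[0,-0.967,0],[0,-0.967,0],[0,-0.967,0],[0,-0.967,0],[0,0,0.84],[0,0,0.84],[0,0,0.8],[0,0,0],[0,0,0]], roll=[0,0,0,0,0,0,0,0,0,0,0,0], hand=[0,0,0,0,0,0,0,0,0,0,0,0])

```text
clock: 22.95
tcp_pos: [0.4737, 0.3326, 0.195]
tcp_rot: [-3.142, 0.0, 0.0]
wrist_force: [1.2, 0.7, -0.8]
width: 0.377
grasp_force: 60.6
```

>>> move_arm(delta_pos=[[0.4,0,0],[0.4,0,0],[0.4,0,0],[0.4,0,0],[0.4,0,0],[0.4,0,0],[0,0,0],[0,0,0.14],[0,0,0.13],[0,0,0.13],[0,0,0],[0,0,0]], roll=[0,0,0,0,0,0,0,0,0,0,0,0], hand=[0,0,0,0,0,0,0,0,0,0,0,0])

```text
clock: 24.15
tcp_pos: [0.5333, 0.3326, 0.185]
tcp_rot: [-3.141, -0.001, -0.0]
wrist_force: [-1.4, -0.9, 5.1]
width: 0.377
grasp_force: 61.3
```

>>> move_arm(delta_pos=[[0,0,0],[0,0,0],[0,0,0],[0,0,0],[0,0,-0.3],[0,0,-0.9],[0,0,-0.9],[0,0,-0.9],[0,0,-0.9],[0,0,-0.9],[-0.12,1,0],[-0.12,1,0]], roll=[0,0,0,0,0,0,0,0,0,0,0,0], hand=[0.8,0.8,0.8,0.8,0.8,0.8,0.8,0.8,0.8,0.8,0.8,0.8])

```text
clock: 25.35
tcp_pos: [0.5276, 0.2827, 0.3058]
tcp_rot: [-3.14, -0.002, -0.002]
wrist_force: [0.5, -1.1, -0.2]
width: 0.798
grasp_force: 0.0
```

>>> move_arm(delta_pos=[[-0.12,1,0],[-0.12,1,0],[-0.12,1,0],[-0.12,1,0],[-0.12,1,0],[-0.12,1,0],[-0.12,1,0],[-0.12,1,0],[-0.12,1,0],[-0.12,1,0],[-0.12,1,0],[0,1,0]], roll=[0,0,0,0,0,0,0,0,0,0,0,0], hand=[1,1,1,1,1,1,1,1,1,1,1,1])

```text
clock: 26.55
tcp_pos: [0.4942, -0.0185, 0.3052]
tcp_rot: [-3.141, -0.0, -0.001]
wrist_force: [0.4, 0.4, -0.3]
width: 1.0
grasp_force: 0.0
```

>>> move_arm(delta_pos=[[0,1,0],[0,1,0],[0,1,0],[0,1,0],[0,1,0],[0,1,0],[0,1,0],[0,1,0],[0,1,0],[0,0.9,0],[0,0,0],[0,0,0]], roll=[0,0,0,0,0,0,0,0,0,0,0,0], hand=[1,1,1,1,1,1,1,1,1,1,1,1])

```text
clock: 27.75
tcp_pos: [0.4945, -0.265, 0.3048]
tcp_rot: [-3.141, 0.001, -0.0]
wrist_force: [-0.5, 0.5, -0.1]
width: 0.999
grasp_force: 0.0
```

```bash
python3 - <<'E'
from h import *
o=sensors.observe();print(o['tcp_pos'],o['tcp_rot'],o['width'],o['wrist_force'])
c=calibration('wrist');np.save('pics/w7c.npy',c,allow_pickle=True)
w=save('wrist','w7.png'); s=save('side','s7.png'); t=save('top','t7.png')
s0=np.load('pics/side0.png.npy').astype(int)
d=np.abs(s.astype(int)-s0).sum(2); print('rod diff',(d[215:320,150:215]>40).sum(), 'cap rows', (d[225:250,170:195]>40).sum())
f=lambda im,x,y,w,h,k:cv2.resize(im[y:y+h,x:x+w],None,fx=k,fy=k,interpolation=cv2.INTER_CUBIC)
a=w[:300].copy(); a=cv2.resize(a,(800,429))
b=np.hstack([f(s,265,190,90,57,3),f(s,150,225,60,57,3),f(t,300,165,80,57,3)]); b=cv2.copyMakeBorder(b,0,0,0,800-b.shape[1],cv2.BORDER_CONSTANT)
cv2.imwrite('pics/c9.png',np.vstack([a,b])[:,:,::-1])
E
```

```text
[ 0.49452295 -0.26503114  0.30475214] [-3.14129455e+00  1.29436135e-03 -1.95666766e-04] 0.9988815012221286 [-0.53029276  0.4876103  -0.0965943 ]
rod diff 130 cap rows 54
```

View pics/c9.png

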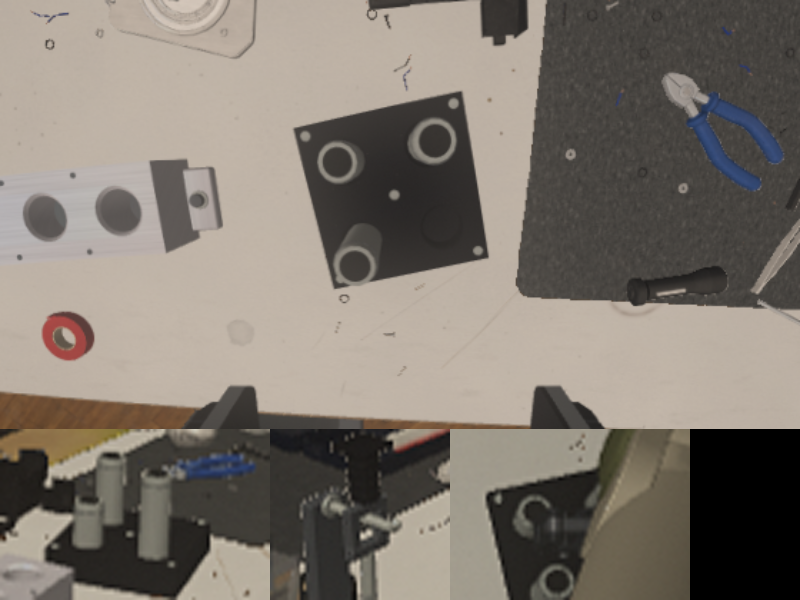

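```bash
cat > r.py <<'E'
from h import *
c=np.load('pics/w7c.npy',allow_pickle=True).item(); k=1.42857
W=lambda p:(p[0]/k,p[1]/k)
cor=np.array([onz(c,W(p),.036) for p in [(294,129),(461,92),(488,257),(332,289)]]); ctr=onz(c,W((394,195)),.036)
sc=np.array([onz(c,W(p),.036) for p in [(305,136),(453,103),(478,251)]])
print(cor.round(4),cor.mean(0).round(4),'screw',ctr.round(4), sc.round(4),'diagmid',(sc[0]+sc[2])/2)
print('sides',np.linalg.norm(np.diff(cor,axis=0),axis=1))
d=cor[0]-cor[1]; yaw=np.arctan2(-d[0],d[1]); d=sc[0]-sc[1];print(np.degrees(yaw),np.degrees(np.arctan2(-d[0],d[1])))
ex=np.array([np.cos(yaw),np.sin(yaw)]);ey=np.array([-ex[1],ex[0]])
for n,(a,b),m in [('A',(1,1),(338,162)),('B',(1,-1),(435,141)),('C',(-1,1),(356,265))]:
    w=ctr[:2]+.038*(a*ex+b*ey)
    print(n,w.round(4),m,[(L,(proj(c,[[*w,.006+L/1000]])[0]*k).round(0).tolist(),round(float(abs(proj(c,[[w[0],w[1]-.017,.006+L/1000]])-proj(c,[[w[0],w[1]+.017,.006+L/1000]]))[0,0]*k),1)) for L in(79,93,107,121)])
    for L in (79,93,107,121): print(L,onz(c,W(m),.006+L/1000)[:2].round(4),end=' ')
    print()
E
python3 r.py
```

```text
[[ 0.5922 -0.1766  0.036 ]
 [ 0.6225 -0.3221  0.036 ]
 [ 0.4772 -0.3527  0.036 ]
 [ 0.446  -0.2048  0.036 ]] [ 0.5345 -0.2641  0.036 ] screw [ 0.5345 -0.2643  0.036 ] [[ 0.5862 -0.186   0.036 ]
 [ 0.6134 -0.3155  0.036 ]
 [ 0.483  -0.343   0.036 ]] diagmid [ 0.53457585 -0.2645157   0.036     ]
sides [0.1486348  0.14845988 0.15117582]
11.75466159526509 11.881053393877963
A [ 0.5639 -0.2194] (338, 162) [(79, [337.0, 163.0], 42.9), (93, [335.0, 163.0], 44.5), (107, [333.0, 164.0], 46.2), (121, [330.0, 164.0], 48.0)]
79 [ 0.5645 -0.2201] 93 [ 0.5647 -0.2218] 107 [ 0.565  -0.2234] 121 [ 0.5652 -0.225 ] 
B [ 0.5794 -0.2938] (435, 141) [(79, [432.0, 142.0], 43.4), (93, [433.0, 142.0], 45.1), (107, [434.0, 141.0], 46.8), (121, [436.0, 141.0], 48.7)]
79 [ 0.5804 -0.2965] 93 [ 0.58   -0.2953] 107 [ 0.5797 -0.2942] 121 [ 0.5794 -0.2931] 
C [ 0.4895 -0.2349] (356, 265) [(79, [359.0, 255.0], 40.8), (93, [357.0, 259.0], 42.2), (107, [356.0, 262.0], 43.8), (121, [355.0, 267.0], 45.4)]
79 [ 0.4809 -0.2325] 93 [ 0.4842 -0.2337] 107 [ 0.4874 -0.2348] 121 [ 0.4907 -0.236 ]
```

>>> move_arm(delta_pos=[[-0.08,-0.58,0],[-0.08,-0.58,0],[0,0,0.99],[0,0,0.99],[0,0,0.99],[0,0,0.99],[0,0,0.99],[0,0,0.99],[0,0,0.99],[0,0,0.99],[0,0,0.99],[0,0,0]], roll=[0,0,0,0,0,0,0,0,0,0,0,0], hand=[0.75,0.75,0.75,0.75,0.75,0.75,0.75,0.75,0.75,0.75,0.75,0.75])

```text
clock: 29.1
tcp_pos: [0.4892, -0.2335, 0.0796]
tcp_rot: [-3.139, -0.003, 0.007]
wrist_force: [0.7, 0.6, 0.6]
width: 0.749
grasp_force: 0.0
```

>>> move_arm(delta_pos=[[0,0,0],[0,0,0],[0,0,0],[0,0,0],[0,0,0],[0,0,0],[0,0,0],[0,0,0]], roll=[0,0,0,0,0,0,0,0], hand=[0,0,0,0,0,0,0,0], squeeze=60)

```text
clock: 29.9
tcp_pos: [0.4916, -0.2359, 0.0835]
tcp_rot: [3.141, 0.0, 0.004]
wrist_force: [-0.4, 2.2, 7.4]
width: 0.368
grasp_force: 59.5
```

>>> move_arm(delta_pos=[[0,0,-0.84],[0,0,-0.84],[0,0,-0.84],[0,0,-0.84],[0,0,-0.84],[0.0814,-0.988,0],[0.0814,-0.988,0],[0.0814,-0.988,0],[0.0814,-0.988,0],[0.0814,-0.988,0],[0.0814,-0.988,0],[0.0814,-0.988,0]], roll=[0,0,0,0,0,0,0,0,0,0,0,0], hand=[0,0,0,0,0,0,0,0,0,0,0,0])

```text
clock: 31.1
tcp_pos: [0.5047, -0.0621, 0.1875]
tcp_rot: [3.142, -0.0, 0.001]
wrist_force: [0.4, -0.4, -4.0]
width: 0.366
grasp_force: 60.5
```

>>> move_arm(delta_pos=[[0.0814,-0.988,0],[0.0814,-0.988,0],[0.0814,-0.988,0],[0.0814,-0.988,0],[0.0814,-0.988,0],[0.0814,-0.988,0],[0.0814,-0.988,0],[0,0,0],[0,0,0],[0,0,0.6],[0,0,0.6],[0,0,0]], roll=[0,0,0,0,0,0,0,0,0,0,0,0], hand=[0,0,0,0,0,0,0,0,0,0,0,0])

```text
clock: 32.3
tcp_pos: [0.5179, 0.1082, 0.1557]
tcp_rot: [3.14, -0.002, -0.004]
wrist_force: [-0.8, -0.3, -3.4]
width: 0.369
grasp_force: 60.6
```

```bash
python3 - <<'E'
from h import *
o=sensors.observe();print(o['tcp_pos'],o['tcp_rot'],o['width'],o['wrist_force'])
c=calibration('wrist');np.save('pics/w8c.npy',c,allow_pickle=True)
w=save('wrist','w8.png'); s=save('side','s8.png')
f=lambda im,x,y,w,h,k:cv2.resize(im[y:y+h,x:x+w],None,fx=k,fy=k,interpolation=cv2.INTER_CUBIC)
a=f(w,110,110,330,200,2.42)[:,:800]
b=np.hstack([f(s,190,210,100,60,3.9)[:230,:400]]); b=cv2.copyMakeBorder(b,0,0,0,800-b.shape[1],cv2.BORDER_CONSTANT)
q=np.vstack([a[:370],b[:230]]);p=proj(c,[[.519,.11,.076],[.519,.11,.131]]);print(p)
cv2.imwrite('pics/c10.png',q[:,:,::-1])
E
```

```text
[0.51788665 0.10822089 0.1556926 ] [ 3.14027631e+00 -2.31804674e-03 -4.20823706e-03] 0.3685365997736477 [-0.78010196 -0.25248079 -3.36574608]Traceback (most recent call last):
  File "<stdin>", line 8, in <module>
    return _nx.concatenate(arrs, 0, dtype=dtype, casting=casting)
           ~~~~~~~~~~~~~~~^^^^^^^^^^^^^^^^^^^^^^^^^^^^^^^^^^^^^^^
ValueError: all the input array dimensions except for the concatenation axis must match exactly, but along dimension 1, the array at index 0 has size 799 and the array at index 1 has size 800
```

```bash
python3 - <<'E'
from h import *
w=np.load('pics/w8.png.npy');s=np.load('pics/s8.png.npy');c=np.load('pics/w8c.npy',allow_pickle=True).item()
f=lambda im,x,y,w,h,k:cv2.resize(im[y:y+h,x:x+w],None,fx=k,fy=k,interpolation=cv2.INTER_CUBIC)
a=f(w,120,110,320,148,2.5)
b=f(s,190,205,100,57,4)[:230]; b=cv2.copyMakeBorder(b,0,0,0,800-b.shape[1],cv2.BORDER_CONSTANT)
cv2.imwrite('pics/c10.png',np.vstack([a,b])[:,:,::-1]); print(proj(c,[[.519,.11,.076],[.519,.11,.131]]), sensors.observe()['tcp_pos'])
E
```

```text
[[274.05741026 207.549268  ]
 [273.66113476 233.4757663 ]] [0.51898526 0.1088111  0.15709344]
```

View pics/c10.png

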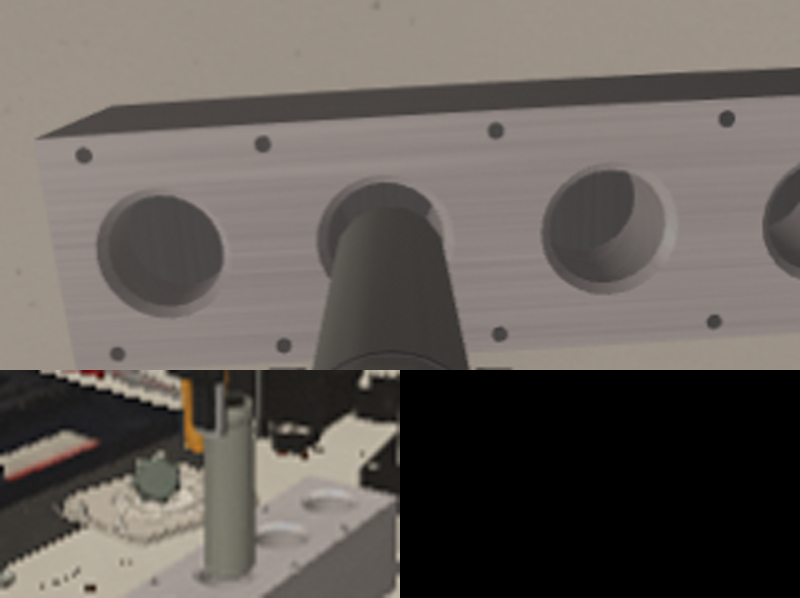

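```bash
python3 - <<'E'
from h import *
w=calibration('wrist');w=np.load('pics/w8c.npy',allow_pickle=True).item();s=calibration('side')
th=np.linspace(0,2*np.pi,73)
def circ(x,y,z,r): return np.c_[x+r*np.cos(th),y+r*np.sin(th),th*0+z]
def bb(c,P,off,k):
    q=(proj(c,P)-off)*k; return q.min(0).round(0),q.max(0).round(0)
for z,r in [(.078,.015),(.081,.017),(.080,.015),(.083,.017)]:
    P=circ(.518,.1085,z,r); print('foot',z,r,'wrist',bb(w,P,[120,110],2.5),'side',bb(s,P,[190,205-92.5],4))
for x in (.514,.516,.518,.520): print('mouth',x,bb(w,circ(x,.11,.076,.0198),[120,110],2.5),'side',bb(s,circ(x,.11,.076,.0198),[190,112.5],4))
E
```

```text
foot 0.078 0.015 wrist (array([342., 202.]), array([438., 294.])) side (array([203., 559.]), array([248., 578.]))
foot 0.081 0.017 wrist (array([335., 198.]), array([445., 304.])) side (array([200., 554.]), array([251., 576.]))
foot 0.08 0.015 wrist (array([341., 203.]), array([439., 296.])) side (array([203., 556.]), array([248., 576.]))
foot 0.083 0.017 wrist (array([334., 199.]), array([446., 306.])) side (array([200., 551.]), array([251., 573.]))
mouth 0.514 (array([322., 198.]), array([448., 318.])) side (array([199., 561.]), array([258., 587.]))
mouth 0.516 (array([322., 191.]), array([448., 312.])) side (array([197., 560.]), array([256., 586.]))
mouth 0.518 (array([322., 185.]), array([449., 306.])) side (array([195., 559.]), array([254., 585.]))
mouth 0.52 (array([322., 179.]), array([449., 300.])) side (array([192., 559.]), array([251., 584.]))
```

>>> move_arm(delta_pos=[[0.1,-0.072,0],[0,0,0],[0,0,0.1],[0,0,0.1],[0,0,0.1],[0,0,0.1],[0,0,0],[0,0,0]], roll=[0,0,0,0,0,0,0,0], hand=[0,0,0,0,0,0,0,0])

```text
clock: 33.2
tcp_pos: [0.5215, 0.1115, 0.1466]
tcp_rot: [3.141, 0.0, -0.001]
wrist_force: [-0.2, -1.3, -4.1]
width: 0.365
grasp_force: 60.5
```

>>> move_arm(delta_pos=[[0,0,0.2],[0,0,0.2],[0,0,0.2],[0,0,0.3],[0,0,0.3],[0,0,0.3],[0,0,0.3],[0,0,0.2],[0,0,0],[0,0,0]], roll=[0,0,0,0,0,0,0,0,0,0], hand=[0,0,0,0,0,0,0,0,0,0])

```text
clock: 34.2
tcp_pos: [0.5214, 0.1115, 0.0965]
tcp_rot: [3.141, -0.0, -0.001]
wrist_force: [-0.5, -2.7, -4.6]
width: 0.365
grasp_force: 60.5
```

>>> move_arm(delta_pos=[[0,0,0.1],[0,0,0.1],[0,0,0.08],[0,0,0.06],[0,0,0.06],[0,0,0],[0,0,0]], roll=[0,0,0,0,0,0,0], hand=[0,0,0,0,0,0,0])

```text
clock: 34.9
tcp_pos: [0.5219, 0.1115, 0.0875]
tcp_rot: [-3.141, 0.0, -0.001]
wrist_force: [-2.5, -3.6, 8.7]
width: 0.365
grasp_force: 61.7
```

>>> move_arm(delta_pos=[[0,0,0],[0,0,0],[0,0,0],[0,0,-0.5],[0,0,-0.971],[0,0,-0.971],[0,0,-0.971],[0,0,-0.971],[0,0,-0.971],[0,0,-0.971],[0,0,-0.971],[0,0,-0.971]], roll=[0,0,0,0,0,0,0,0,0,0,0,0], hand=[0.65,0.65,0.65,0.65,0.65,0.65,0.65,0.75,0.75,0.75,0.75,0.75])

```text
clock: 36.1
tcp_pos: [0.5213, 0.1116, 0.2955]
tcp_rot: [-3.141, -0.0, -0.001]
wrist_force: [-0.6, -0.0, -0.3]
width: 0.755
grasp_force: 0.0
```

>>> move_arm(delta_pos=[[-0.072,1,0],[-0.072,1,0],[-0.072,1,0],[-0.072,1,0],[-0.072,1,0],[-0.072,1,0],[-0.072,1,0],[-0.072,1,0],[-0.072,1,0],[-0.072,1,0],[-0.072,1,0],[-0.072,1,0]], roll=[0,0,0,0,0,0,0,0,0,0,0,0], hand=[1,1,1,1,1,1,1,1,1,1,1,1])

```text
clock: 37.3
tcp_pos: [0.4997, -0.1893, 0.2944]
tcp_rot: [-3.141, -0.0, -0.001]
wrist_force: [1.0, 0.9, -0.1]
width: 1.004
grasp_force: 0.0
```

>>> move_arm(delta_pos=[[-0.072,1,0],[-0.072,1,0],[-0.072,1,0],[0,0,-0.45],[0,0,0],[0,0,0],[0,0,0]], roll=[0,0,0,0,0,0,0], hand=[1,1,1,1,1,1,1])

```text
clock: 38.0
tcp_pos: [0.4948, -0.2622, 0.3048]
tcp_rot: [-3.141, -0.003, -0.0]
wrist_force: [0.8, -0.3, -0.7]
width: 0.996
grasp_force: 0.0
```

```bash
cat > match.py <<'E'
from h import *
import sys
o=sensors.observe();print(o['tcp_pos'],o['tcp_rot'],o['width'])
c=calibration('wrist'); w=save('wrist',sys.argv[1]); np.save('pics/'+sys.argv[1]+'.c.npy',c,allow_pickle=True)
w0=np.load('pics/w7.png.npy')
def m(u,v,h=20):
    T=w0[v-h:v+h,u-h:u+h]; r=cv2.matchTemplate(w,T,cv2.TM_CCOEFF_NORMED); _,s,_,l=cv2.minMaxLoc(r); return (round(s,3),l[0]+h,l[1]+h)
for n,(x,y),z in [('A',(338,162),.085),('B',(435,141),.113),('ctr',(394,195),.036),('tl',(305,136),.036),('tr',(453,103),.036),('br',(478,251),.036)]:
    u,v=int(x/1.42857),int(y/1.42857); s,a,b=m(u,v,20 if n in'AB' else 12)
    uv=(a+x/1.42857-u,b+y/1.42857-v); print(n,s,(u,v),(a,b),onz(c,uv,z).round(4))
E
python3 match.py w9.png
```

```text
[ 0.49475918 -0.26223738  0.30478621] [-3.14110584e+00 -2.59150181e-03 -1.89420066e-04] 0.9958109761190099
A 0.994 (236, 113) (239, 113) [ 0.5646 -0.2205  0.085 ]
B 0.979 (304, 98) (307, 98) [ 0.58   -0.2943  0.113 ]
ctr 0.972 (275, 136) (277, 136) [ 0.5347 -0.264   0.036 ]
tl 0.994 (213, 95) (216, 95) [ 0.5862 -0.1868  0.036 ]
tr 0.989 (317, 72) (320, 72) [ 0.6138 -0.316   0.036 ]
br 0.981 (334, 175) (336, 175) [ 0.4834 -0.3429  0.036 ]
```

>>> move_arm(delta_pos=[[0.852,0.321,0],[0.852,0.321,0],[0.852,0.321,0],[0.852,0.321,0],[0,0,0.9],[0,0,0.9],[0,0,0.9],[0,0,0.9],[0,0,0.9],[0,0,0.9],[0,0,0.9],[0,0,0.9]], roll=[0,0,0,0,0,0,0,0,0,0,0,0], hand=[0.72,0.72,0.72,0.72,0.72,0.72,0.72,0.72,0.72,0.72,0.72,0.72])

```text
clock: 39.25
tcp_pos: [0.5799, -0.2946, 0.1236]
tcp_rot: [-3.141, -0.002, 0.001]
wrist_force: [-0.9, -0.1, 0.6]
width: 0.721
grasp_force: 0.0
```

>>> move_arm(delta_pos=[[0,0,0.9],[0,0,0.9],[0,0,0.47],[0,0,0],[0,0,0],[0,0,0],[0,0,0],[0,0,0],[0,0,0],[0,0,0],[0,0,0]], roll=[0,0,0,0,0,0,0,0,0,0,0], hand=[0.72,0.72,0.72,0.72,0,0,0,0,0,0,0], squeeze=60)

```text
clock: 40.35
tcp_pos: [0.5806, -0.2959, 0.0694]
tcp_rot: [3.141, 0.0, 0.003]
wrist_force: [-0.3, 0.3, 6.9]
width: 0.368
grasp_force: 59.8
```

>>> move_arm(delta_pos=[[0,0,-0.88],[0,0,-0.88],[0,0,-0.88],[0,0,-0.88],[0,0,-0.88],[-0.189,-0.972,0],[-0.189,-0.972,0],[-0.189,-0.972,0],[-0.189,-0.972,0],[-0.189,-0.972,0],[-0.189,-0.972,0],[-0.189,-0.972,0]], roll=[0,0,0,0,0,0,0,0,0,0,0,0], hand=[0,0,0,0,0,0,0,0,0,0,0,0])

```text
clock: 41.55
tcp_pos: [0.5462, -0.1245, 0.1782]
tcp_rot: [-3.142, 0.0, -0.0]
wrist_force: [0.4, 0.0, -2.4]
width: 0.368
grasp_force: 60.1
```

>>> move_arm(delta_pos=[[-0.189,-0.972,0],[-0.189,-0.972,0],[-0.189,-0.972,0],[-0.189,-0.972,0],[0,0,0.72],[0,0,0.6],[0,0,0],[0,0,0],[0,0,0]], roll=[0,0,0,0,0,0,0,0,0], hand=[0,0,0,0,0,0,0,0,0])

```text
clock: 42.45
tcp_pos: [0.5282, -0.0285, 0.1457]
tcp_rot: [3.142, -0.001, 0.002]
wrist_force: [0.2, -0.1, -2.5]
width: 0.368
grasp_force: 60.1
```

Foot about 6 mm above the jig face; entering slowly.

>>> move_arm(delta_pos=[[0,0,0.12],[0,0,0.12],[0,0,0.1],[0,0,0.1],[0,0,0.1],[0,0,0],[0,0,0]], roll=[0,0,0,0,0,0,0], hand=[0,0,0,0,0,0,0])

```text
clock: 43.15
tcp_pos: [0.5276, -0.0288, 0.1311]
tcp_rot: [3.141, -0.001, -0.001]
wrist_force: [0.5, -3.7, -4.7]
width: 0.368
grasp_force: 60.0
```

>>> move_arm(delta_pos=[[0,0,0.2],[0,0,0.25],[0,0,0.25],[0,0,0.25],[0,0,0.25],[0,0,0.2],[0,0,0.12],[0,0,0.1],[0,0,0.1],[0,0,0.06],[0,0,0],[0,0,0]], roll=[0,0,0,0,0,0,0,0,0,0,0,0], hand=[0,0,0,0,0,0,0,0,0,0,0,0])

```text
clock: 44.35
tcp_pos: [0.5283, -0.0287, 0.0873]
tcp_rot: [3.141, -0.001, 0.002]
wrist_force: [0.1, -4.6, 4.8]
width: 0.367
grasp_force: 61.0
```

>>> move_arm(delta_pos=[[0,0,0],[0,0,0],[0,0,0],[0,0,-0.6],[0,0,-0.9],[0,0,-0.9],[0,0,-0.4],[0,0,0],[0,0,0],[0,0,0],[0,0,0]], roll=[0,0,0,0,0,0,0,0,0,0,0], hand=[0.65,0.65,0.65,0.65,0.65,0.65,0,0,0,0,0])

```text
clock: 45.45
tcp_pos: [0.5273, -0.0282, 0.156]
tcp_rot: [3.141, 0.0, -0.003]
wrist_force: [0.4, -0.3, 0.0]
width: -0.002
grasp_force: 0.0
```

>>> move_arm(delta_pos=[[0,0,0.3],[0,0,0.2],[0,0,0.1],[0,0,0.06],[0,0,0.06],[0,0,0],[0,0,0]], roll=[0,0,0,0,0,0,0], hand=[0,0,0,0,0,0,0])

```text
clock: 46.15
tcp_pos: [0.5279, -0.0283, 0.1391]
tcp_rot: [3.142, -0.0, 0.0]
wrist_force: [-0.8, 0.0, 0.1]
width: -0.004
grasp_force: 0.0
```

>>> move_arm(delta_pos=[[0,0,0.1],[0,0,0.1],[0,0,0.1],[0,0,0.06],[0,0,0.04],[0,0,0],[0,0,0]], roll=[0,0,0,0,0,0,0], hand=[0,0,0,0,0,0,0])

```text
clock: 46.85
tcp_pos: [0.5278, -0.0282, 0.1289]
tcp_rot: [3.142, -0.0, -0.0]
wrist_force: [0.8, -0.4, 0.3]
width: -0.004
grasp_force: 0.0
```

>>> move_arm(delta_pos=[[0,0,0.08],[0,0,0.08],[0,0,0.08],[0,0,0],[0,0,0]], roll=[0,0,0,0,0], hand=[0,0,0,0,0])

```text
clock: 47.35
tcp_pos: [0.5278, -0.0282, 0.1229]
tcp_rot: [-3.142, 0.0, 0.0]
wrist_force: [0.5, -0.1, 0.1]
width: -0.001
grasp_force: 0.0
```

```bash
python3 - <<'E'
from h import *
print(sensors.observe()['tcp_pos'],sensors.observe()['wrist_force'])
s=save('side','s10.png');c=calibration('side')
# compare column brightness profiles along posts at S2 and S4 to find top rows
for n,x,y in [('S2',.5195,.1105),('S4',.5265,-.0295)]:
    for z in (.117,.131): print(n,z,proj(c,[[x,y,z]])[0].round(1))
    u=int(round(proj(c,[[x,y,.1]])[0][0])); v0=int(proj(c,[[x,y,.16]])[0][1]); v1=int(proj(c,[[x,y,.08]])[0][1])
    print([(v,*s[v,u-3:u+4].mean(0).astype(int)) for v in range(v0,v1)])
E
```

```text
[ 0.52775901 -0.02822602  0.12285354] [ 0.49432837 -0.14305137  0.11459392]
S2 0.117 [245.4 241.5]
S2 0.131 [245.4 236.7]
[(226, np.int64(89), np.int64(84), np.int64(78)), (227, np.int64(129), np.int64(121), np.int64(108)), (228, np.int64(166), np.int64(156), np.int64(142)), (229, np.int64(182), np.int64(173), np.int64(157)), (230, np.int64(180), np.int64(171), np.int64(155)), (231, np.int64(178), np.int64(169), np.int64(152)), (232, np.int64(176), np.int64(166), np.int64(150)), (233, np.int64(175), np.int64(164), np.int64(148)), (234, np.int64(169), np.int64(159), np.int64(143)), (235, np.int64(123), np.int64(117), np.int64(104)), (236, np.int64(42), np.int64(40), np.int64(35)), (237, np.int64(38), np.int64(35), np.int64(31)), (238, np.int64(67), np.int64(64), np.int64(57)), (239, np.int64(111), np.int64(108), np.int64(97)), (240, np.int64(130), np.int64(127), np.int64(115)), (241, np.int64(126), np.int64(123), np.int64(110)), (242, np.int64(107), np.int64(104), np.int64(94)), (243, np.int64(105), np.int64(102), np.int64(93)), (244, np.int64(119), np.int64(117), np.int64(105)), (245
[... 1123 characters left out ...]
int64(102), np.int64(91)), (223, np.int64(130), np.int64(127), np.int64(114)), (224, np.int64(124), np.int64(121), np.int64(108)), (225, np.int64(105), np.int64(103), np.int64(93)), (226, np.int64(104), np.int64(101), np.int64(92)), (227, np.int64(117), np.int64(114), np.int64(103)), (228, np.int64(117), np.int64(114), np.int64(102)), (229, np.int64(117), np.int64(114), np.int64(102)), (230, np.int64(116), np.int64(113), np.int64(101)), (231, np.int64(116), np.int64(113), np.int64(102)), (232, np.int64(116), np.int64(113), np.int64(102)), (233, np.int64(116), np.int64(113), np.int64(101)), (234, np.int64(116), np.int64(113), np.int64(102)), (235, np.int64(116), np.int64(113), np.int64(101))]
```

>>> move_arm(delta_pos=[[0,0,-0.4],[0,0,-0.99],[0,0,-0.99],[0,0,-0.99],[0,0,-0.99],[0,0,-0.99],[0,0,-0.99],[0,0,-0.99],[-0.132,0.936,0],[-0.132,0.936,0],[-0.132,0.936,0],[-0.132,0.936,0]], roll=[0,0,0,0,0,0,0,0,0,0,0,0], hand=[0,0,0,0,0,0,1,1,1,1,1,1])

```text
clock: 48.6
tcp_pos: [0.5142, -0.1227, 0.3072]
tcp_rot: [-3.142, -0.0, -0.001]
wrist_force: [0.0, -0.0, 0.7]
width: 0.989
grasp_force: 0.0
```

>>> move_arm(delta_pos=[[-0.132,0.936,0],[-0.132,0.936,0],[-0.132,0.936,0],[-0.132,0.936,0],[-0.132,0.936,0],[-0.132,0.936,0],[0,0,0],[0,0,0],[0,0,0]], roll=[0,0,0,0,0,0,0,0,0], hand=[1,1,1,1,1,1,1,1,1])

```text
clock: 49.5
tcp_pos: [0.495, -0.2612, 0.3065]
tcp_rot: [-3.141, -0.002, -0.0]
wrist_force: [-1.0, -0.6, 0.4]
width: 1.002
grasp_force: 0.0
```

```bash
python3 match.py w11.png
```

```text
[ 0.49497656 -0.26121271  0.30648236] [-3.14105419e+00 -1.57542190e-03 -2.30699805e-04] 1.0016613697998742
A 0.984 (236, 113) (240, 113) [ 0.5649 -0.2205  0.085 ]
B 0.687 (304, 98) (240, 113) [ 0.565  -0.2233  0.113 ]
ctr 0.978 (275, 136) (278, 136) [ 0.5348 -0.2643  0.036 ]
tl 0.985 (213, 95) (217, 95) [ 0.5866 -0.1867  0.036 ]
tr 0.982 (317, 72) (320, 73) [ 0.613  -0.3153  0.036 ]
br 0.991 (334, 175) (337, 175) [ 0.4833 -0.3435  0.036 ]
```

>>> move_arm(delta_pos=[[0.933,-0.543,0],[0.933,-0.543,0],[0.933,-0.543,0],[0,0,0.95],[0,0,0.95],[0,0,0.95],[0,0,0.95],[0,0,0.95],[0,0,0.95],[0,0,0.95],[0,0,0.95],[0,0,0.95]], roll=[0,0,0,0,0,0,0,0,0,0,0,0], hand=[0.75,0.75,0.75,0.75,0.75,0.75,0.75,0.75,0.75,0.75,0.75,0.75])

```text
clock: 50.75
tcp_pos: [0.5652, -0.2202, 0.0917]
tcp_rot: [-3.141, -0.003, -0.0]
wrist_force: [-0.2, -0.2, 0.2]
width: 0.754
grasp_force: 0.0
```

>>> move_arm(delta_pos=[[0,0,0.9],[0,0,0.6],[0,0,0.5],[0,0,0],[0,0,0],[0,0,0],[0,0,0],[0,0,0],[0,0,0],[0,0,0],[0,0,0]], roll=[0,0,0,0,0,0,0,0,0,0,0], hand=[0.75,0.75,0.75,0.75,0,0,0,0,0,0,0], squeeze=60)

```text
clock: 51.85
tcp_pos: [0.5656, -0.2216, 0.0437]
tcp_rot: [3.141, 0.0, 0.003]
wrist_force: [-1.0, 1.5, 6.4]
width: 0.366
grasp_force: 59.4
```

>>> move_arm(delta_pos=[[0,0,-0.914],[0,0,-0.914],[0,0,-0.914],[0,0,-0.914],[0,0,-0.914],[0,0,-0.914],[0,0,-0.914],[-0.112,-0.948,0],[-0.112,-0.948,0],[-0.112,-0.948,0],[-0.112,-0.948,0],[-0.112,-0.948,0]], roll=[0,0,0,0,0,0,0,0,0,0,0,0], hand=[0,0,0,0,0,0,0,0,0,0,0,0])

```text
clock: 53.05
tcp_pos: [0.5502, -0.1021, 0.2026]
tcp_rot: [-3.141, 0.0, 0.0]
wrist_force: [1.1, 0.8, -3.3]
width: 0.365
grasp_force: 60.7
```

>>> move_arm(delta_pos=[[-0.112,-0.948,0],[-0.112,-0.948,0],[-0.112,-0.948,0],[-0.112,-0.948,0],[-0.112,-0.948,0],[-0.112,-0.948,0],[-0.112,-0.948,0],[-0.112,-0.948,0],[-0.112,-0.948,0],[-0.112,-0.948,0],[-0.112,-0.948,0],[-0.112,-0.948,0]], roll=[0,0,0,0,0,0,0,0,0,0,0,0], hand=[0,0,0,0,0,0,0,0,0,0,0,0])

```text
clock: 54.25
tcp_pos: [0.5166, 0.1821, 0.2026]
tcp_rot: [3.142, -0.0, -0.0]
wrist_force: [0.2, 0.1, -2.1]
width: 0.366
grasp_force: 60.7
```

>>> move_arm(delta_pos=[[0,0,0],[0,0,0],[0,0,0.9],[0,0,0.9],[0,0,0.9],[0,0,0.4],[0,0,0],[0,0,0],[0,0,0]], roll=[0,0,0,0,0,0,0,0,0], hand=[0,0,0,0,0,0,0,0,0])

```text
clock: 55.15
tcp_pos: [0.5179, 0.1814, 0.126]
tcp_rot: [-3.141, 0.001, -0.002]
wrist_force: [0.3, 0.4, -4.0]
width: 0.364
grasp_force: 60.7
```

>>> move_arm(delta_pos=[[0,0,0.2],[0,0,0.1],[0,0,0.1],[0,0,0.1],[0,0,0.1],[0,0,0.1],[0,0,0.1],[0,0,0],[0,0,0]], roll=[0,0,0,0,0,0,0,0,0], hand=[0,0,0,0,0,0,0,0,0])

```text
clock: 56.05
tcp_pos: [0.5168, 0.1805, 0.1045]
tcp_rot: [3.14, -0.001, -0.002]
wrist_force: [-0.8, -4.8, -6.0]
width: 0.363
grasp_force: 60.5
```

>>> move_arm(delta_pos=[[0,0,0.1],[0,0,0.1],[0,0,0.1],[0,0,0.1],[0,0,0.1],[0,0,0.08],[0,0,0.06],[0,0,0.03],[0,0,0],[0,0,0]], roll=[0,0,0,0,0,0,0,0,0,0], hand=[0,0,0,0,0,0,0,0,0,0])

```text
clock: 57.05
tcp_pos: [0.5177, 0.1807, 0.0896]
tcp_rot: [-3.141, 0.001, -0.002]
wrist_force: [-3.6, -6.7, 17.5]
width: 0.365
grasp_force: 62.8
```

>>> move_arm(delta_pos=[[0,0,0],[0,0,0],[0,0,0],[0,0,-0.5],[0,0,-0.9],[0,0,-0.9],[0,0,-0.9],[0,0,-0.9],[0,0,-0.9],[0,0,-0.9],[0,0,-0.9],[0,0,0]], roll=[0,0,0,0,0,0,0,0,0,0,0,0], hand=[0.62,0.62,0.62,0.62,0.62,0.62,0.62,0.62,0.62,0.62,0.62,0.62])

```text
clock: 58.25
tcp_pos: [0.5186, 0.1819, 0.2618]
tcp_rot: [-3.139, 0.0, -0.007]
wrist_force: [-0.2, -0.0, -0.2]
width: 0.621
grasp_force: 0.0
```

>>> move_arm(delta_pos=[[0,0,-0.8],[0,0.9,0],[0,0.9,0],[0,0.9,0],[0,0.9,0],[0,0.9,0],[0,0.9,0],[0,0.9,0],[0,0.9,0],[0,0.9,0],[0,0.9,0],[0,0,0]], roll=[0,0,0,0,0,0,0,0,0,0,0,0], hand=[1,1,1,1,1,1,1,1,1,1,1,1])

```text
clock: 59.45
tcp_pos: [0.5167, -0.0467, 0.2783]
tcp_rot: [3.141, -0.007, -0.0]
wrist_force: [-0.5, -0.2, -0.2]
width: 0.998
grasp_force: 0.0
```

```bash
python3 - <<'E'
from h import *
print(sensors.observe()['tcp_pos'],sensors.observe()['wrist_force'])
s=save('side','s12.png');c=calibration('side');s0=np.load('pics/side0.png.npy').astype(int);s7=np.load('pics/s7.png.npy').astype(int)
for n,x,y in [('S1',.516,.1805),('S2',.5195,.1105),('S4',.5265,-.0295)]:
    p=proj(c,[[x,y,.131]])[0]; u=int(round(p[0])); v=int(round(p[1]))
    print(n,p.round(1),[(k,int(s[k,u-3:u+4].mean())) for k in range(v-3,v+9)])
d=lambda a:(np.abs(s-a).sum(2)[215:320,150:215]>40).sum()
print('rod region vs s0,s7',d(s0),d(s7))
E
```

```text
[ 0.51667033 -0.04669901  0.27829995] [-0.47801924 -0.19701449 -0.1853894 ]
S1 [230.  246.2] [(243, 162), (244, 134), (245, 57), (246, 35), (247, 39), (248, 79), (249, 121), (250, 129), (251, 123), (252, 105), (253, 101), (254, 119)]
S2 [245.4 236.7] [(234, 159), (235, 116), (236, 39), (237, 34), (238, 63), (239, 107), (240, 125), (241, 122), (242, 103), (243, 101), (244, 115), (245, 114)]
S4 [272.1 220.2] [(217, 52), (218, 83), (219, 74), (220, 32), (221, 53), (222, 101), (223, 125), (224, 120), (225, 102), (226, 100), (227, 113), (228, 112)]
rod region vs s0,s7 130 0
```

All three post tops measure at the same 55 mm level, and the rod has stayed still on the peg since I hung it. Handing in.

```bash
python3 -c "
from workcell import order
print(order.job_done())"
```

```text
the job is handed in; nothing more can be done
None
```

The job is handed in: I probed all four sockets from left to right (24, 66, 38 and 52 mm deep), hung the rod back on its peg, and stood the 79, 121 and 107 mm posts in sockets 1, 2 and 4 with their tops 55 mm above the jig, leaving socket 3 empty because there was no 93 mm post; the hand-in call returned no verdict.

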